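# Put the glazed lids on their jars

### The arm

A 6-joint arm with a two-finger parallel gripper is mounted at the origin on the work surface. World frame = base frame: x ahead of the robot, y to its left, z up, the work surface at z = 0. Lengths are in m, angles in degrees, forces in N, time in s.
With the tool pointing down it reaches from about 0.4 to 0.825 m from the base axis. Payload 7 kg.
Tool frame: the origin (TCP) lies at the very end of the fingers, on their centre line; the grasp point (between the pads) lies 19 mm behind it (r.hold_point_z is the distance from the TCP to the grasp point, in m); x points along the fingers, y is the direction in which the jaws open and shut, and the axes are right-handed (so a half turn about x gives the same grasp; the last joint's range is limited). The gripper opens to 88 mm and grips with 3 to 60 N. Pads are 19 mm wide; open, the fingers measure 130 mm over their backs; the gripper's body (78 mm by 193 mm) begins 47 mm behind the grasp point.
Start: joints at [85.262, 20.546, 0.682, 0, -70.136, -16.507], TCP at [0.245, 0.629, 0.227] pointing down, gripper open.
Joint ranges: [-176.03, 176.03], [-82.01, 121.73], [-58.28, 71.71], [-173.87, 95.51], [-174.79, -0.11], [-173.66, 173.66]. Speed limits (degrees/s): [136.94, 136.94, 172.46, 180, 180, 180].

### API

Orientations are given as [roll, pitch, yaw] about the fixed x, y, z axes, in that order (R = Rz(yaw) Ry(pitch) Rx(roll)).
In Python, from plant import r gives the robot as it stands. The module is installed in compiled form; this text tells all that it offers.
- The arm moves only by the shell command python3 -m creep 'ROWS' [FORCE]. ROWS is JSON, a list of rows, each a list of 7 numbers: the turn, a rotation vector about the tool's x, y, z in rad, then the shift along the tool's x, y, z in cm, then the opening in per cent of the stroke, from 0 (shut) to 100 (fully open). In form: [[rx, ry, rz, x, y, z, fingers], ...]. A call has 1 to 8 rows; each row shifts and turns the commanded pose from where the row before left it, along the tool's axes as they then stand; what a row does not reach is not made up. A row lasts 1/10 s, in which the tool goes at most 50 mm and 8.59 degrees, less where a joint would pass 70% of its speed; a pose out of reach is approached as far as the arm can. A call is refused whole if a number of a shift passes 5 or a number of a turn 0.15, either way. A call with a gripper value outside its range is refused whole. The fingers move at their own pace and stop on an object; FORCE is the grip in N (left out, the last holds). Time passes only in rows, so rows that do not move let the fingers close. It gives the time, the measured TCP pose, the force and the opening at its end, in the units of the state.
- r.get_state(): the state, without advancing time (a new reading comes with each control period).
- r.capture(name): name is "scene" or "top" or "wrist"; returns (picture, depth): 384x512x3 uint8, blue, green, red; 384x512 float32, m along the optical axis (not along the pixel's ray), 0 where there is no reading.
- r.camera_info(name): a dict with "fovy" (degrees; the focal length in pixels is half the picture's height over the tangent of half this angle, whatever the lens; pixels are square), "cx", "cy" (the principal point, pixels), "camera_from_world" (4x4, takes a point from world to camera coordinates). Camera axes: x right, y down, z forward; pixel columns grow to the right and rows downward; lengths in m; the calibration is good to about 2 mm. A picture is of the moment at which its call begins: read the wrist's pose just before it. camera_info takes no time and is no camera call; for the wrist camera it gives the pose at the moment of the call.
- r.close_job(): hands the job in, once; it reports no verdict.
Trained networks look in the newest picture that a camera, given by its name, has taken for a name from the list of things; names that differ only in an ending like _2 or _b are one class to them, and where a whole thing is asked for, a point or a joint stands for the part that bears it (a point fixed in the world has none). Each returns a list of dicts, best first, with "score" (0 to 1); they miss things now and then, are a little off and sometimes report something else, mostly with a low value. They report only what shows in the picture. A call takes as long as a camera call. They do not tell look-alikes from the thing itself.
- r.look_for(query, camera): "rect" ([left, top, right, bottom] in pixels, round what is visible of it).
- r.masks_of(query, camera): "pixels" (384x512 bool, what is visible of it) and "rect" ([left, top, right, bottom] in pixels, round what is visible of it).
The state is a dict: "time_s": time; "joints": joint angles; "qd": joint speeds; "joint_torque": joint torques, N m; "tcp_pos": TCP position; "eef_rot": TCP orientation; "contact_force": force on the tool from outside, world axes, zero at the start; "moment": the same for the moment, N m; "gripper_width": finger opening in m.
Only numpy, scipy, OpenCV 4.12 (cv2) and the standard library are available. Lean on these libraries where they do the work, as an engineer would, in place of code of your own. Each camera call takes 0.05 s, during which the arm holds its last target. There are 200 camera calls.

### The job

Put each of the four lids on the open jar of the same glaze colour (blue, yellow, red, white), seated flat and knob up with its plug down in the mouth, leaving every jar standing where it is. Set the lids down gently rather than dropping them, and do not disturb the grey unfired vase.

Things in the scene. Friction and masses are not known exactly. Their poses are not given: they have to be found in the camera images.
- lid_blue: Loose round stoneware lid, deep cobalt-blue glaze, about 0.15 kg, right way up on the bench. Origin: centre of its underside, z up. From the bottom: brown unglazed plug 54 mm across, z = 0 to 10 mm, foot chamfered; disc 88 mm across, z = 10 to 18 mm; straight upright cylindrical knob 26 mm across, z = 18 to 42 mm, to pinch from above.
- lid_yellow: Loose round stoneware lid, mustard-yellow glaze, about 0.15 kg, right way up on the bench. Origin: centre of its underside, z up. From the bottom: brown unglazed plug 54 mm across, z = 0 to 10 mm, foot chamfered; disc 88 mm across, z = 10 to 18 mm; straight upright cylindrical knob 26 mm across, z = 18 to 42 mm, to pinch from above.
- lid_red: Loose round stoneware lid, dark oxblood-red glaze, about 0.15 kg, right way up on the bench. Origin: centre of its underside, z up. From the bottom: brown unglazed plug 54 mm across, z = 0 to 10 mm, foot chamfered; disc 88 mm across, z = 10 to 18 mm; straight upright cylindrical knob 26 mm across, z = 18 to 42 mm, to pinch from above.
- lid_white: Loose round stoneware lid, white glaze, about 0.15 kg, right way up on the bench. Origin: centre of its underside, z up. From the bottom: brown unglazed plug 54 mm across, z = 0 to 10 mm, foot chamfered; disc 88 mm across, z = 10 to 18 mm; straight upright cylindrical knob 26 mm across, z = 18 to 42 mm, to pinch from above.
- jar_blue: Loose open round stoneware jar, deep cobalt-blue glaze, about 0.4 kg, upright on the bench. Origin: centre of its underside, z up. 86 mm across, 62 mm tall, wall 8 mm, mouth 70 mm across, brown inner floor 8 mm up. A lid's plug enters with 8 mm of play all round, its disc resting on the rim: the seated lid's origin is 52 mm above the jar's.
- jar_yellow: Loose open round stoneware jar, mustard-yellow glaze, about 0.4 kg, upright on the bench. Origin: centre of its underside, z up. 86 mm across, 62 mm tall, wall 8 mm, mouth 70 mm across, brown inner floor 8 mm up. A lid's plug enters with 8 mm of play all round, its disc resting on the rim: the seated lid's origin is 52 mm above the jar's.
- jar_red: Loose open round stoneware jar, dark oxblood-red glaze, about 0.4 kg, upright on the bench. Origin: centre of its underside, z up. 86 mm across, 62 mm tall, wall 8 mm, mouth 70 mm across, brown inner floor 8 mm up. A lid's plug enters with 8 mm of play all round, its disc resting on the rim: the seated lid's origin is 52 mm above the jar's.
- jar_white: Loose open round stoneware jar, white glaze, about 0.4 kg, upright on the bench. Origin: centre of its underside, z up. 86 mm across, 62 mm tall, wall 8 mm, mouth 70 mm across, brown inner floor 8 mm up. A lid's plug enters with 8 mm of play all round, its disc resting on the rim: the seated lid's origin is 52 mm above the jar's.
- vase: Loose little grey unfired clay vase, open-topped, standing upright among the jars and lids: 78 mm tall, 64 mm widest diameter, about 0.15 kg. Origin: centre of its underside, z up. Not to be disturbed.
Things that resemble listed ones, but are neither listed nor needed, are in the scene too. Leave any pink or turquoise look-alike of the lid_red alone. Leave any pink look-alike of the lid_blue alone.

How it is judged (in metres and radians):
At the end, for the whole second after the job is handed in: Each lid on the jar of its colour, released, at rest: centres within 11 mm, lid origin 48 to 55.5 mm above the jar's, lid and jar within 0.08 rad of upright, each jar within 30 mm of its start; vase within 15 mm of its start and 0.15 rad of upright (horizontal distance between lid_blue and jar_blue below 0.011 m and z of lid_blue in the frame of jar_blue between 0.048 and 0.0555 m and angle between each of lid_blue, jar_blue, lid_yellow, jar_yellow, lid_red, jar_red, lid_white, jar_white's own z axis and vertical below 0.08 rad and distance of each of jar_blue, jar_yellow, jar_red, jar_white from where it was at the start of the episode below 0.03 m and linear speed of each of lid_blue, jar_blue, lid_yellow, jar_yellow, lid_red, jar_red, lid_white, jar_white below 0.02 m/s and contact force between each of lid_blue, lid_yellow, lid_red, lid_white and the fingers below 0.1 N and horizontal distance between lid_yellow and jar_yellow below 0.011 m and z of lid_yellow in the frame of jar_yellow between 0.048 and 0.0555 m and horizontal distance between lid_red and jar_red below 0.011 m and z of lid_red in the frame of jar_red between 0.048 and 0.0555 m and horizontal distance between lid_white and jar_white below 0.011 m and z of lid_white in the frame of jar_white between 0.048 and 0.0555 m and distance of vase from where it was at the start of the episode below 0.015 m and angle between vase's own z axis and vertical below 0.15 rad); the robot touches nothing.
It fails at once if a lid is dropped (falls out of the fingers at over 0.6 m/s, about 20 mm of fall) ((linear speed of lid_blue above 0.6 m/s and contact force between lid_blue and the fingers below 0.05 N) or (linear speed of lid_yellow above 0.6 m/s and contact force between lid_yellow and the fingers below 0.05 N) or (linear speed of lid_red above 0.6 m/s and contact force between lid_red and the fingers below 0.05 N) or (linear speed of lid_white above 0.6 m/s and contact force between lid_white and the fingers below 0.05 N)).
It fails at once if the unfired vase is pushed more than 15 mm or tipped (distance of vase from where it was at the start of the episode above 0.015 m or angle between vase's own z axis and vertical above 0.15 rad).
It also fails if it takes over 104 s, if anything falls off the work surface, if the arm or the gripper's body presses on something with over 40 N, if the wrist force passes 120 N, or if a joint passes its speed limit or range.

## Working session

There is one attempt and no reset: what is moved stays moved. The work goes in short steps, Python scripts to look and compute and a shell command to move; the robot and the scene stay as the last step left them, time stands still between calls to the robot, and variables do not carry over. Pictures are saved under pics/ and viewed, about 12 in all and at most 16, crops included, and the job is handed in when it is done.

```bash
mkdir -p pics
cat > h.py <<'E'
import numpy as np, cv2
from plant import r
from scipy.spatial.transform import Rotation as R
def world(cam,info,u,v,d):
    f=192/np.tan(np.radians(info["fovy"])/2)
    p=np.stack([(u-info["cx"])/f*d,(v-info["cy"])/f*d,d,np.ones_like(d)],-1)
    return (p@np.linalg.inv(info["camera_from_world"]).T)[...,:3]
def cloud(cam,dep,info=None):
    info=info or r.camera_info(cam); v,u=np.mgrid[:384,:512].astype(float)
    return world(cam,info,u,v,dep.astype(float))
E
python3 - <<'E'
from h import *
s=r.get_state(); print(s["tcp_pos"],s["eef_rot"],s["gripper_width"],s["time_s"],r.hold_point_z)
for c in ("scene","top"):
    im,d=r.capture(c); cv2.imwrite(f"pics/{c}0.png",im if c=="scene" else cv2.resize(im,(800,600)))
    np.savez(f"{c}0.npz",im=im,d=d); P=cloud(c,d)
    for q in "lid_blue lid_yellow lid_red lid_white jar_blue jar_yellow jar_red jar_white vase".split():
        for m in r.masks_of(q,c)[:4]:
            if m["score"]<.25: continue
            px=m["pixels"]&(d>0); p=P[px]
            if len(p)<20: continue
            zt=np.percentile(p[:,2],97); t=p[p[:,2]>zt-.006]
            print(c,q,round(m["score"],2),np.round(m["rect"]).astype(int),len(p),"bb",np.round((p.min(0)+p.max(0))/2,3),"top",np.round((t.min(0)+t.max(0))[:2]/2,3),"zt",round(zt,3),"bgr",np.median(im[px],0))
E
```

```text
[0.24443667 0.6286434  0.22561367] [  94.60992939   89.90304802 -106.64175258] 0.08784097535427576 0.0 0.0188
scene lid_blue 0.79 [370 198 402 218] 410 bb [0.273 0.433 0.027] top [0.274 0.431] zt 0.041 bgr [125. 111. 170.]
scene lid_blue 0.71 [256 195 282 215] 424 bb [0.461 0.098 0.023] top [0.462 0.099] zt 0.041 bgr [109.  54.  54.]
scene lid_yellow 0.56 [141 162 161 175] 295 bb [ 0.52  -0.364  0.027] top [ 0.518 -0.365] zt 0.041 bgr [ 11. 144. 172.]
scene lid_red 0.83 [336 175 357 191] 356 bb [0.205 0.283 0.02 ] top [0.215 0.283] zt 0.042 bgr [125. 110. 171.]
scene lid_red 0.82 [238 239 266 269] 592 bb [0.657 0.141 0.021] top [0.658 0.145] zt 0.041 bgr [ 28.  44. 123.]
scene lid_white 0.9 [203 172 228 188] 332 bb [ 0.446 -0.12   0.028] top [ 0.447 -0.118] zt 0.042 bgr [180. 174. 173.]
scene jar_blue 0.97 [320 236 350 275] 759 bb [0.551 0.372 0.033] top [0.55  0.372] zt 0.063 bgr [51. 46. 51.]
scene jar_yellow 0.87 [176 140 203 162] 484 bb [ 0.382 -0.287  0.031] top [ 0.382 -0.276] zt 0.062 bgr [12. 62. 92.]
scene jar_red 0.98 [328 197 355 228] 676 bb [0.386 0.317 0.032] top [0.388 
[... 1009 characters left out ...]
0.121] zt 0.043 bgr [139. 132. 128.]
top lid_white 0.5 [238 175 264 198] 446 bb [0.459 0.098 0.024] top [0.459 0.096] zt 0.043 bgr [97. 40. 26.]
top jar_blue 0.96 [163 148 184 172] 509 bb [0.546 0.368 0.031] top [0.545 0.368] zt 0.067 bgr [57. 47. 57.]
top jar_yellow 0.6 [345 198 369 221] 541 bb [ 0.379 -0.285  0.033] top [ 0.377 -0.278] zt 0.067 bgr [ 46.  81. 117.]
top jar_red 0.73 [177 192 203 218] 537 bb [0.391 0.32  0.032] top [0.384 0.312] zt 0.067 bgr [ 41.  57. 100.]
top jar_white 0.66 [305 120 331 146] 481 bb [ 0.654 -0.129  0.034] top [ 0.653 -0.129] zt 0.066 bgr [ 67.  79. 113.]
top vase 0.71 [269 145 287 162] 219 bb [0.577 0.006 0.045] top [0.578 0.005] zt 0.082 bgr [63. 65. 68.]
```

View pics/top0.png

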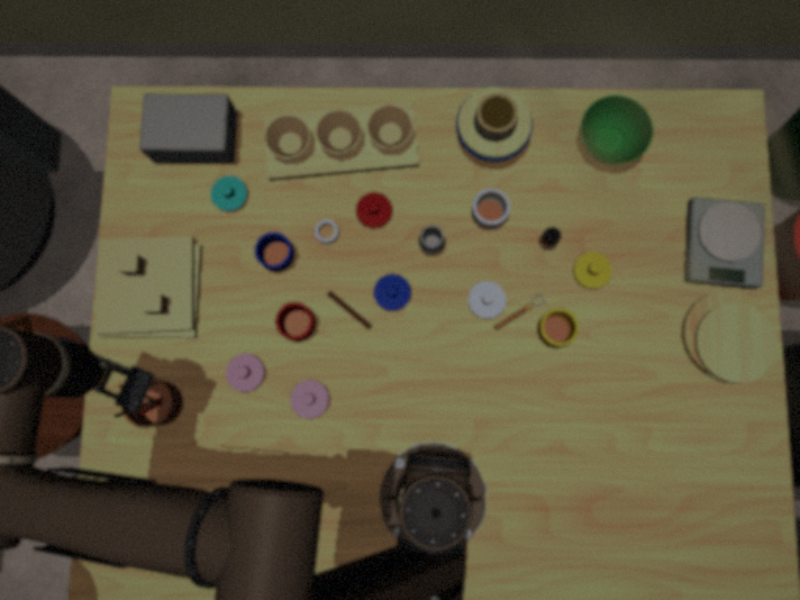

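View pics/scene0.png

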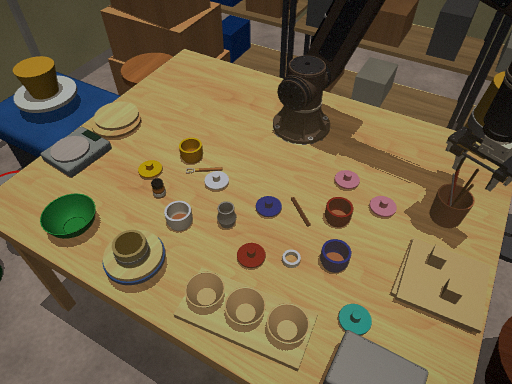

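Run:
```python
import numpy as np,cv2
im=np.load("scene0.npz")["im"]
cv2.imwrite("pics/crop0.png",cv2.resize(im[130:280,130:410],None,fx=2.8,fy=2.8,interpolation=cv2.INTER_CUBIC))
from h import *
s=r.get_state(); print(R.from_euler("xyz",s["eef_rot"],degrees=True).as_matrix().round(3))
```

```text
[[-0.    -0.362 -0.932]
 [ 0.    -0.932  0.362]
 [-1.    -0.     0.   ]]
```

View pics/crop0.png

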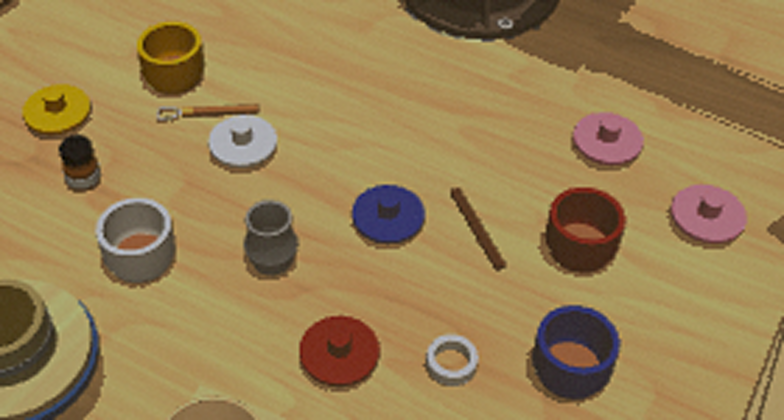

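The top view (800×600) shows all four lids and jars:
- **Lids:** blue (393,292), red (374,210), yellow (592,270) and white (487,300).
- **Jars:** blue (275,252), red (296,322), yellow (558,327) and white (490,208).
- **Vase:** (431,239).

Things that could be mistaken for the target lids:
- **Blue lid:** the pink lids at (245,372) and (310,398).
- **Red lid:** the same pink lids and the turquoise lid at (230,193).
- **White lid or jar:** the white ring at (326,231).

The crop confirms the cobalt, oxblood, mustard and white lids as my choices. I'll move over the blue lid first, turning the jaws along world y.

```bash
python3 -m creep '[[-0.123,0,0,0,0,0,60],[-0.123,0,0,0,0,0,60],[-0.123,0,0,0,0,0,60],[0,0,0,0,4.4,-1.8,60],[0,0,0,0,4.4,-1.8,60],[0,0,0,0,4.4,-1.8,60],[0,0,0,0,4.4,-1.8,60],[0,0,0,0,4.4,-1.8,60]]' 25
python3 -m creep '[[0,0,0,0,4.4,-1.8,60],[0,0,0,0,4.4,-1.8,60],[0,0,0,0,4.4,-1.8,60],[0,0,0,0,4.4,-1.8,60],[0,0,0,0,4.4,-1.8,60],[0,0,0,0,4.4,-1.8,60],[0,0,0,0,4.4,-1.8,60],[0,0,0,0,0,0,60]]'
cat > look.py <<'E'
import sys; from h import *
info=r.camera_info("wrist"); im,d=r.capture("wrist"); s=r.get_state()
cv2.imwrite(f"pics/{sys.argv[1]}.png",im); np.savez(sys.argv[1]+".npz",im=im,d=d,info=info["camera_from_world"])
P=cloud("wrist",d,info); A=R.from_euler("xyz",s["eef_rot"],degrees=True).as_matrix()
print("t",s["time_s"],"tcp",np.round(s["tcp_pos"],4),"w",round(s["gripper_width"],4),"axes x,y",A[:,0].round(3),A[:,1].round(3))
for q in sys.argv[2:]:
    for m in r.masks_of(q,"wrist")[:2]:
        px=m["pixels"]&(d>0); p=P[px]
        if len(p)<20: continue
        zt=np.percentile(p[:,2],90 if "jar" in q else 97)
        if "lid" in q: zt=np.median(p[:,2])           # disc top
        t=p[abs(p[:,2]-zt)<.006]
        c,rad=cv2.minEnclosingCircle(t[:,:2].astype(np.float32))
        kn=p[p[:,2]>zt+.014]
        bb=(np.percentile(t,.5,0)+np.percentile(t,99.5,0))/2
        print(q,round(m["score"],2),np.round(m["rect"]).astype(int),len(p),"circ",np.round(c,4),round(rad,4),"bb",bb.round(4),"knob",np.median(kn,0).round(4) if len(kn) else None,"bgr",np.median(im[px],0),"toolshift cm x,y,z(z-level only)",(A.T@(np.r_[bb[:2],s["tcp_pos"][2]]-s["tcp_pos"])*100).round(2))
E
python3 look.py w1 lid_blue
```

```text
time_s: 1.8
tcp_pos: [0.3346, 0.4072, 0.2267]
eef_rot: [-123.4, 90.0, 56.5]
contact_force: [0.1, -0.2, 0.9]
gripper_width: 0.0528
time_s: 2.6
tcp_pos: [0.4606, 0.0963, 0.2267]
eef_rot: [103.1, 90.0, -77.4]
contact_force: [-0.5, -0.2, -0.3]
gripper_width: 0.0523
t 2.65 tcp [0.4602 0.0981 0.2266] w 0.0529 axes x,y [ 0. -0. -1.] [-0.007 -1.     0.   ]
lid_blue 0.71 [221 131 292 196] 3625 circ [0.4611 0.0961] 0.0439 bb [0.4618 0.0962 0.0188] knob [0.4625 0.0962 0.0428] bgr [111.  36.  19.] toolshift cm x,y,z(z-level only) [ 0.    0.19 -0.16]
```

```bash
python3 -m creep '[[0,0,0,4.5,0.1,-0.2,60],[0,0,0,4.5,0,0,60],[0,0,0,4.5,0,0,60],[0,0,0,3.5,0,0,60],[0,0,0,2,0,0,60],[0,0,0,1.4,0,0,60],[0,0,0,0,0,0,60],[0,0,0,0,0,0,0]]' 25
python3 -m creep '[[0,0,0,0,0,0,0],[0,0,0,0,0,0,0],[0,0,0,0,0,0,0],[0,0,0,0,0,0,0],[0,0,0,0,0,0,0],[0,0,0,0,0,0,0]]'
```

```text
time_s: 3.5
tcp_pos: [0.4617, 0.1008, 0.0228]
eef_rot: [82.3, 90.0, -97.7]
contact_force: [0.0, 0.5, 0.2]
gripper_width: 0.0489
time_s: 4.1
tcp_pos: [0.462, 0.0999, 0.0233]
eef_rot: [-146.2, 89.9, 33.7]
contact_force: [-2.5, 1.8, 7.3]
gripper_width: 0.0256
```

```bash
python3 -m creep '[[0,0,0,-1,0,0,0],[0,0,0,-3,0,0,0],[0,0,0,-4,0,0,0],[0,0,0,-4,0,0,0],[0,0,0,-2,0,0,0],[0,0,0,0,-2,-0.6,0],[0,0,0,0,-4,-1.25,0],[0,0,0,0,-4,-1.25,0]]'
python3 -m creep '[[0,0,0,0,-4,-1.25,0],[0,0,0,0,-4,-1.25,0],[0,0,0,0,-4,-1.25,0],[0,0,0,0,-3,-1,0],[0,0,0,0,-2,-0.6,0],[0,0,0,0,0,0,0]]'
python3 look.py w2 jar_blue lid_blue
```

```text
time_s: 4.9
tcp_pos: [0.4929, 0.2008, 0.1628]
eef_rot: [-114.6, 90.0, 65.2]
contact_force: [0.4, -0.9, -1.5]
gripper_width: 0.0251
time_s: 5.5
tcp_pos: [0.5466, 0.3723, 0.1606]
eef_rot: [45.8, 89.9, -134.2]
contact_force: [-0.1, -0.7, -1.9]
gripper_width: 0.0253
t 5.55 tcp [0.5461 0.3708 0.1607] w 0.0251 axes x,y [-0.002 -0.002 -1.   ] [-0.001 -1.     0.002]
jar_blue 0.56 [215 139 302 178] 1637 circ [0.5633 0.3664] 0.0388 bb [0.5751 0.3663 0.0612] knob None bgr [79. 36. 20.] toolshift cm x,y,z(z-level only) [-0.    0.45 -2.9 ]
lid_blue 0.83 [184 163 327 292] 8885 circ [0.545  0.3715] 0.0442 bb [0.5457 0.3716 0.1566] knob [0.5535 0.3715 0.1797] bgr [109.  33.  17.] toolshift cm x,y,z(z-level only) [-0.   -0.08  0.04]
```

View pics/w2.png

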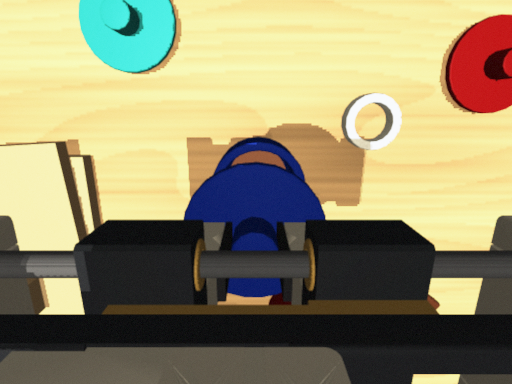

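The blue lid is held level, with its jar partly visible behind it (arc at ~(258,150)). I'll fit the visible rim to locate the jar.

```bash
cat > jar.py <<'E'
import sys; from h import *
from scipy.optimize import least_squares
n,q,x0,y0=sys.argv[1],sys.argv[2],float(sys.argv[3]),float(sys.argv[4])
Z=np.load(n+".npz"); info=r.camera_info("wrist"); info["camera_from_world"]=Z["info"]
P=cloud("wrist",Z["d"],info)
# rim points: z near 62 mm, within 60 mm of the prior; rim annulus radii 35..43
m=(abs(P[...,2]-.062)<.006)&(np.hypot(P[...,0]-x0,P[...,1]-y0)<.06)&(Z["d"]>0); p=P[m][:,:2]
def f(c):
    ρ=np.hypot(*(p-c).T); return np.maximum(ρ-.0425,0)+np.minimum(ρ-.0355,0)
best=least_squares(f,[x0,y0],loss="soft_l1",f_scale=.001).x
ρ=np.hypot(*(p-best).T)
print(q,len(p),"centre",best.round(4),"rim r",np.percentile(ρ,[2,50,98]).round(4),"rim z",np.median(P[m][:,2]).round(4))
E
python3 jar.py w2 jar_blue 0.547 0.369
```

```text
jar_blue 979 centre [0.548 0.368] rim r [0.0351 0.0395 0.0427] rim z 0.0627
```

```bash
python3 -m creep '[[0,0,0,2,0.3,-0.2,0],[0,0,0,2.5,0,0,0],[0,0,0,1.5,0,0,0],[0,0,0,0.8,0,0,0],[0,0,0,0.6,0,0,0],[0,0,0,0.5,0,0,0],[0,0,0,0.3,0,0,0],[0,0,0,0,0,0,0]]'
```

```text
time_s: 6.45
tcp_pos: [0.5487, 0.3666, 0.0806]
eef_rot: [-139.3, 90.0, 40.6]
contact_force: [-0.1, 1.2, -0.9]
gripper_width: 0.0255
```

```bash
python3 -m creep '[[0,0,0,0.3,0,0,0],[0,0,0,0.1,0,0,0],[0,0,0,0,0,0,0]]'
python3 -m creep '[[0,0,0,0.1,0,0,0],[0,0,0,0,0,0,0],[0,0,0,0,0,0,0]]'
```

```text
time_s: 6.75
tcp_pos: [0.5486, 0.3666, 0.0766]
eef_rot: [-104.3, 90.0, 75.6]
contact_force: [0.7, 1.4, -0.1]
gripper_width: 0.0251
time_s: 7.05
tcp_pos: [0.5487, 0.3666, 0.0756]
eef_rot: [-152.0, 90.0, 27.9]
contact_force: [0.8, 0.0, -0.8]
gripper_width: 0.0253
```

```bash
python3 -m creep '[[0,0,0,0.1,0,0,0],[0,0,0,0,0,0,0],[0,0,0,0,0,0,0]]'
python3 -m creep '[[0,0,0,0,0,0,40],[0,0,0,0,0,0,60],[0,0,0,0,0,0,60],[0,0,0,-2,0,0,60],[0,0,0,-4,0,0,60],[0,0,0,-4,0,0,60],[0,0,0,-4,0,0,60],[0,0,0,0,0,0,60]]'
python3 look.py w3 lid_blue
```

```text
time_s: 7.35
tcp_pos: [0.5488, 0.3667, 0.0754]
eef_rot: [-150.7, 90.0, 29.3]
contact_force: [-3.2, -1.9, 5.6]
gripper_width: 0.0254
time_s: 8.15
tcp_pos: [0.5513, 0.3685, 0.2215]
eef_rot: [-140.8, 89.4, 39.1]
contact_force: [0.3, 0.4, 0.1]
gripper_width: 0.0528
t 8.2 tcp [0.55   0.3677 0.2182] w 0.0526 axes x,y [ 0.005  0.005 -1.   ] [-0.002 -1.    -0.005]
lid_blue 0.57 [220 140 296 215] 4872 circ [0.5478 0.3661] 0.0437 bb [0.5483 0.3657 0.0709] knob [0.5487 0.3663 0.0947] bgr [111.  35.  18.] toolshift cm x,y,z(z-level only) [-0.    0.21  0.17]
```

View pics/w3.png

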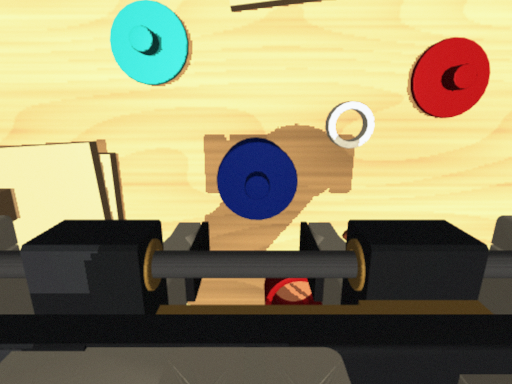

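The blue lid is seated flat: its disc is at (257,178) and the disc top is at z 0.071. Red lid next.

```bash
python3 -m creep '[[0,0,0,0,3.8,-1.8,60],[0,0,0,0,3.8,-1.8,60],[0,0,0,0,3.8,-1.8,60],[0,0,0,0,3.8,-1.8,60],[0,0,0,0,3.8,-1.8,60],[0,0,0,0,3.6,-1.7,60],[0,0,0,0,0,0,60]]'
python3 look.py w4 lid_red
```

```text
time_s: 8.95
tcp_pos: [0.6558, 0.1359, 0.2123]
eef_rot: [32.5, 89.8, -147.9]
contact_force: [0.3, 0.6, 0.4]
gripper_width: 0.0526
t 9.0 tcp [0.6552 0.1376 0.2124] w 0.0524 axes x,y [-0.003 -0.001 -1.   ] [-0.006 -1.     0.001]
lid_red 0.89 [215 128 285 202] 4015 circ [0.6582 0.1424] 0.044 bb [0.6585 0.1423 0.0189] knob [0.659  0.1423 0.0428] bgr [ 18.  17. 114.] toolshift cm x,y,z(z-level only) [-0.   -0.47 -0.32]
```

```bash
python3 -m creep '[[0,0,0,4,-0.3,-0.3,60],[0,0,0,4.5,0,0,60],[0,0,0,4.5,0,0,60],[0,0,0,3.3,0,0,60],[0,0,0,1.6,0,0,60],[0,0,0,0.8,0,0,60],[0,0,0,0,0,0,60],[0,0,0,0,0,0,60]]'
```

```text
time_s: 9.85
tcp_pos: [0.6587, 0.1441, 0.0284]
eef_rot: [-162.6, 89.9, 17.4]
contact_force: [0.0, -0.4, -0.2]
gripper_width: 0.0525
```

```bash
python3 -m creep '[[0,0,0,0.55,0.15,0,60],[0,0,0,0,0,0,60],[0,0,0,0,0,0,0],[0,0,0,0,0,0,0],[0,0,0,0,0,0,0],[0,0,0,0,0,0,0],[0,0,0,0,0,0,0],[0,0,0,0,0,0,0]]'
```

```text
time_s: 10.65
tcp_pos: [0.6584, 0.1419, 0.0222]
eef_rot: [-170.5, 90.0, 9.4]
contact_force: [-1.0, -0.3, 1.8]
gripper_width: 0.0257
```

```bash
python3 -m creep '[[0,0,0,-1,0,0,0],[0,0,0,-3,0,0,0],[0,0,0,-4,0,0,0],[0,0,0,-4,0,0,0],[0,0,0,-2,0,0,0],[0,0,0,0,-1.5,2.3,0],[0,0,0,0,-2.5,4,0],[0,0,0,0,-2.5,4,0]]'
python3 -m creep '[[0,0,0,0,-2.5,4,0],[0,0,0,0,-2.5,4,0],[0,0,0,0,-2.5,4,0],[0,0,0,0,-2.2,3,0],[0,0,0,0,-1.3,1.8,0],[0,0,0,0,0,0,0],[0,0,0,0,0,0,0]]'
python3 look.py w5 lid_red; python3 jar.py w5 jar_red 0.387 0.317
```

```text
time_s: 11.45
tcp_pos: [0.5542, 0.2071, 0.1623]
eef_rot: [-51.5, 90.0, 128.3]
contact_force: [-0.6, 1.4, -0.7]
gripper_width: 0.0253
time_s: 12.15
tcp_pos: [0.3872, 0.3177, 0.1627]
eef_rot: [-121.3, 90.0, 58.7]
contact_force: [0.3, -0.5, -1.7]
gripper_width: 0.0255
t 12.2 tcp [0.3876 0.3173 0.1625] w 0.0252 axes x,y [ 0.  0. -1.] [-0.001 -1.    -0.   ]
lid_red 0.96 [183 162 326 298] 8761 circ [0.3867 0.3172] 0.0438 bb [0.3871 0.317  0.1595] knob [0.3943 0.3169 0.1829] bgr [ 17.  16. 116.] toolshift cm x,y,z(z-level only) [-0.    0.03  0.05]
lid_red 0.8 [254 294 290 305] 293 circ [0.2347 0.2965] 0.0216 bb [0.2399 0.2967 0.0173] knob [0.378  0.3045 0.2094] bgr [131. 111. 218.] toolshift cm x,y,z(z-level only) [-0.    2.08 14.77]
jar_red 853 centre [0.3858 0.3132] rim r [0.0351 0.0396 0.0428] rim z 0.0627
```

```bash
python3 -m creep '[[0,0,0,2,0.35,0.1,0],[0,0,0,2.5,0,0,0],[0,0,0,1.5,0,0,0],[0,0,0,0.8,0,0,0],[0,0,0,0.6,0,0,0],[0,0,0,0.5,0,0,0],[0,0,0,0.4,0,0,0],[0,0,0,0,0,0,0]]'
python3 -m creep '[[0,0,0,0.25,0,0,0],[0,0,0,0.1,0,0,0],[0,0,0,0,0,0,0],[0,0,0,0,0,0,0]]'
```

```text
time_s: 13.05
tcp_pos: [0.3865, 0.3137, 0.0789]
eef_rot: [59.4, 90.0, -120.7]
contact_force: [0.9, -0.0, -1.8]
gripper_width: 0.0253
time_s: 13.45
tcp_pos: [0.3866, 0.314, 0.0757]
eef_rot: [-129.2, 90.0, 50.8]
contact_force: [-0.0, 0.1, -1.4]
gripper_width: 0.0252
```

```bash
python3 -m creep '[[0,0,0,0.1,0,0,0],[0,0,0,0.05,0,0,0],[0,0,0,0,0,0,0]]'
python3 -m creep '[[0,0,0,0,0,0,40],[0,0,0,0,0,0,60],[0,0,0,0,0,0,60],[0,0,0,-2,0,0,60],[0,0,0,-4,0,0,60],[0,0,0,-4,0,0,60],[0,0,0,-4,0,0,60],[0,0,0,0,0,0,60]]'
python3 look.py w6 lid_red
```

```text
time_s: 13.75
tcp_pos: [0.3866, 0.3139, 0.0742]
eef_rot: [-140.7, 90.0, 39.2]
contact_force: [-1.0, 0.2, -0.0]
gripper_width: 0.0255
time_s: 14.55
tcp_pos: [0.3886, 0.3162, 0.2199]
eef_rot: [-129.1, 89.4, 50.9]
contact_force: [0.5, 1.3, -0.2]
gripper_width: 0.052
t 14.6 tcp [0.3875 0.3152 0.2169] w 0.0528 axes x,y [ 0.003  0.005 -1.   ] [-0.002 -1.    -0.005]
lid_red 0.87 [252 278 315 305] 1564 circ [0.2141 0.2801] 0.0432 bb [0.2144 0.281  0.0202] knob [0.2201 0.2803 0.0422] bgr [131. 111. 218.] toolshift cm x,y,z(z-level only) [-0.07  3.45 17.3 ]
lid_red 0.69 [219 141 298 221] 4902 circ [0.3866 0.3134] 0.0439 bb [0.3861 0.3132 0.071 ] knob [0.3873 0.3132 0.0948] bgr [ 19.  18. 118.] toolshift cm x,y,z(z-level only) [-0.    0.2   0.14]
```

Red lid seated (disc top 0.071, centred on the jar to under 1 mm). White lid next.

```bash
python3 -m creep '[[0,0,0,0,4.2,-1.5,60],[0,0,0,0,4.4,-1.4,60],[0,0,0,0,4.4,-1,60],[0,0,0,0,4.4,-1,60],[0,0,0,0,4.4,-1,60],[0,0,0,0,4.4,0,60],[0,0,0,0,4.4,0,60],[0,0,0,0,4.4,0,60]]'
python3 -m creep '[[0,0,0,0,4.4,0,60],[0,0,0,0,4,0,60],[0,0,0,0,0,0,60],[0,0,0,0,0,0,60]]'
python3 look.py w7 lid_white
```

```text
time_s: 15.45
tcp_pos: [0.4438, -0.0382, 0.2127]
eef_rot: [12.4, 89.9, -167.7]
contact_force: [0.5, 0.3, 0.0]
gripper_width: 0.0525
time_s: 15.85
tcp_pos: [0.4438, -0.1212, 0.2126]
eef_rot: [1.7, 89.8, -178.6]
contact_force: [-0.2, 0.3, -0.1]
gripper_width: 0.0526
t 15.9 tcp [ 0.4441 -0.1204  0.2129] w 0.0527 axes x,y [-0.002 -0.    -1.   ] [-0.003 -1.     0.   ]
lid_white 0.74 [221 132 292 203] 3988 circ [ 0.4458 -0.1231] 0.0439 bb [ 0.4462 -0.1231  0.0188] knob [ 0.4469 -0.1234  0.0428] bgr [200. 222. 229.] toolshift cm x,y,z(z-level only) [-0.    0.27 -0.21]
```

```bash
python3 -m creep '[[0,0,0,4,0.25,-0.2,60],[0,0,0,4.5,0,0,60],[0,0,0,4.5,0,0,60],[0,0,0,3.3,0,0,60],[0,0,0,1.6,0,0,60],[0,0,0,1.0,0,0,60],[0,0,0,0,0,0,60],[0,0,0,0,0,0,60]]'
python3 -m creep '[[0,0,0,0.2,0,0,60],[0,0,0,0,0,0,0],[0,0,0,0,0,0,0],[0,0,0,0,0,0,0],[0,0,0,0,0,0,0],[0,0,0,0,0,0,0],[0,0,0,0,0,0,0]]'
```

```text
time_s: 16.75
tcp_pos: [0.4474, -0.1222, 0.0257]
eef_rot: [178.5, 90.0, -1.5]
contact_force: [0.1, 0.2, 0.5]
gripper_width: 0.0527
time_s: 17.45
tcp_pos: [0.4469, -0.1228, 0.0233]
eef_rot: [171.0, 90.0, -9.1]
contact_force: [-0.7, 0.6, 3.4]
gripper_width: 0.0255
```

```bash
python3 -m creep '[[0,0,0,-1,0,0,0],[0,0,0,-3,0,0,0],[0,0,0,-4,0,0,0],[0,0,0,-4,0,0,0],[0,0,0,-2,0,0,0],[0,0,0,0,0.1,-2,0],[0,0,0,0,0.1,-4,0],[0,0,0,0,0.1,-4,0]]'
python3 -m creep '[[0,0,0,0,0.1,-4,0],[0,0,0,0,0.1,-4,0],[0,0,0,0,0,-2.7,0],[0,0,0,0,0,0,0],[0,0,0,0,0,0,0]]'
python3 look.py w8 lid_white; python3 jar.py w8 jar_white 0.654 -0.128
```

```text
time_s: 18.25
tcp_pos: [0.5476, -0.126, 0.1645]
eef_rot: [-166.4, 89.9, 13.5]
contact_force: [-0.2, 0.7, -0.4]
gripper_width: 0.0252
time_s: 18.75
tcp_pos: [0.6533, -0.1281, 0.1623]
eef_rot: [-5.9, 89.9, 174.0]
contact_force: [-0.5, 0.7, -2.0]
gripper_width: 0.0254
t 18.8 tcp [ 0.6528 -0.1281  0.1627] w 0.0255 axes x,y [-0.001  0.    -1.   ] [-0.002 -1.    -0.   ]
lid_white 0.85 [182 163 330 299] 8750 circ [ 0.6517 -0.1286] 0.044 bb [ 0.6523 -0.1286  0.158 ] knob [ 0.66   -0.1289  0.1814] bgr [189. 212. 222.] toolshift cm x,y,z(z-level only) [0.   0.05 0.06]
jar_white 993 centre [ 0.655 -0.13 ] rim r [0.0351 0.0395 0.0428] rim z 0.0627
```

```bash
python3 -m creep '[[0,0,0,2,0.15,-0.3,0],[0,0,0,2.5,0,0,0],[0,0,0,1.5,0,0,0],[0,0,0,0.8,0,0,0],[0,0,0,0.6,0,0,0],[0,0,0,0.5,0,0,0],[0,0,0,0.3,0,0,0],[0,0,0,0,0,0,0]]'
python3 -m creep '[[0,0,0,0.25,0,0,0],[0,0,0,0.1,0,0,0],[0,0,0,0,0,0,0],[0,0,0,0,0,0,0]]'
```

```text
time_s: 19.65
tcp_pos: [0.6568, -0.1297, 0.0811]
eef_rot: [166.3, 90.0, -13.8]
contact_force: [0.4, -0.1, -0.8]
gripper_width: 0.0256
time_s: 20.05
tcp_pos: [0.6568, -0.1297, 0.0777]
eef_rot: [172.3, 90.0, -7.8]
contact_force: [-0.2, 0.2, -1.0]
gripper_width: 0.0251
```

```bash
python3 -m creep '[[0,0,0,0.15,0,0,0],[0,0,0,0.1,0,0,0],[0,0,0,0,0,0,0],[0,0,0,0,0,0,0]]'
```

```text
time_s: 20.45
tcp_pos: [0.6568, -0.1297, 0.0754]
eef_rot: [168.1, 90.0, -12.0]
contact_force: [-0.8, 0.0, 3.0]
gripper_width: 0.0255
```

```bash
python3 -m creep '[[0,0,0,0,0,0,40],[0,0,0,0,0,0,60],[0,0,0,0,0,0,60],[0,0,0,-2,0,0,60],[0,0,0,-4,0,0,60],[0,0,0,-4,0,0,60],[0,0,0,-4,0,0,60],[0,0,0,0,0,0,60]]'
python3 look.py w9 lid_white
python3 -m creep '[[0,0,0,0,4,2,60],[0,0,0,0,4,2.3,60],[0,0,0,0,4,2.3,60],[0,0,0,0,4,2.3,60],[0,0,0,0,4,2.3,60],[0,0,0,0,3.7,2.5,60],[0,0,0,0,0,0,60],[0,0,0,0,0,0,60]]'
python3 look.py w10 lid_yellow
```

```text
time_s: 21.25
tcp_pos: [0.6599, -0.1302, 0.2222]
eef_rot: [174.3, 89.4, -5.8]
contact_force: [1.0, -0.3, -0.3]
gripper_width: 0.0526
t 21.3 tcp [ 0.6585 -0.1297  0.2188] w 0.0529 axes x,y [ 0.007 -0.    -1.   ] [-0.002 -1.     0.   ]
lid_white 0.77 [216 144 293 220] 4933 circ [ 0.6556 -0.1301] 0.0438 bb [ 0.6562 -0.13    0.0707] knob [ 0.6567 -0.1303  0.0948] bgr [191. 214. 224.] toolshift cm x,y,z(z-level only) [-0.    0.03  0.23]
time_s: 22.15
tcp_pos: [0.518, -0.3671, 0.2135]
eef_rot: [-25.4, 89.9, 154.4]
contact_force: [-0.4, -0.2, -0.2]
gripper_width: 0.0525
t 22.2 tcp [ 0.5187 -0.3663  0.2138] w 0.0525 axes x,y [-0.002  0.001 -1.   ] [-0.003 -1.    -0.001]
lid_yellow 0.68 [217 133 289 201] 3929 circ [ 0.5175 -0.3681] 0.044 bb [ 0.5179 -0.368   0.0189] knob [ 0.5188 -0.368   0.0428] bgr [ 41. 157. 226.] toolshift cm x,y,z(z-level only) [-0.    0.16  0.08]
lid_yellow 0.39 [ 0  2 52 85] 3749 circ [ 0.6496 -0.142 ] 0.0415 bb [ 0.6485 -0.1491  0.071 ] knob None bgr [251. 250. 248.] toolshift cm x,y,z(z-level only) [ -0.   -21.76 -12.91]
```

White lid seated (disc top 0.071). Yellow lid now.

```bash
python3 -m creep '[[0,0,0,4,0.15,0,60],[0,0,0,4.5,0,0,60],[0,0,0,4.5,0,0,60],[0,0,0,3.3,0,0,60],[0,0,0,1.6,0,0,60],[0,0,0,1.0,0,0,60],[0,0,0,0,0,0,60],[0,0,0,0,0,0,60]]'
python3 -m creep '[[0,0,0,0.3,0,0,60],[0,0,0,0,0,0,0],[0,0,0,0,0,0,0],[0,0,0,0,0,0,0],[0,0,0,0,0,0,0],[0,0,0,0,0,0,0],[0,0,0,0,0,0,0]]'
```

```text
time_s: 23.05
tcp_pos: [0.5203, -0.3676, 0.0268]
eef_rot: [149.0, 89.9, -31.0]
contact_force: [-0.1, -0.2, 0.1]
gripper_width: 0.0527
time_s: 23.75
tcp_pos: [0.5194, -0.368, 0.0233]
eef_rot: [139.4, 90.0, -40.7]
contact_force: [-0.0, 0.7, 2.8]
gripper_width: 0.0252
```

```bash
python3 -m creep '[[0,0,0,-1,0,0,0],[0,0,0,-3,0,0,0],[0,0,0,-4,0,0,0],[0,0,0,-4,0,0,0],[0,0,0,-2,0,0,0],[0,0,0,0,-1,2,0],[0,0,0,0,-2.2,3.5,0],[0,0,0,0,-2.2,3.5,0]]'
python3 -m creep '[[0,0,0,0,-1.8,3,0],[0,0,0,0,-1,1.9,0],[0,0,0,0,0,0,0],[0,0,0,0,0,0,0]]'
python3 look.py w11 lid_yellow; python3 jar.py w11 jar_yellow 0.380 -0.286
```

```text
time_s: 24.55
tcp_pos: [0.4282, -0.3131, 0.163]
eef_rot: [-47.2, 90.0, 132.7]
contact_force: [0.5, -0.2, -0.8]
gripper_width: 0.0248
time_s: 24.95
tcp_pos: [0.3807, -0.2857, 0.164]
eef_rot: [163.4, 89.9, -16.7]
contact_force: [0.1, -0.9, -0.9]
gripper_width: 0.0253
t 25.0 tcp [ 0.3811 -0.2859  0.1638] w 0.025 axes x,y [ 0.001 -0.    -1.   ] [-0.002 -1.     0.   ]
lid_yellow 0.7 [183 164 323 297] 8635 circ [ 0.3788 -0.2861] 0.044 bb [ 0.3793 -0.2862  0.1598] knob [ 0.3871 -0.286   0.1832] bgr [ 40. 155. 225.] toolshift cm x,y,z(z-level only) [-0.    0.03  0.18]
jar_yellow 890 centre [ 0.3785 -0.28  ] rim r [0.0352 0.0396 0.0428] rim z 0.0628
```

```bash
python3 -m creep '[[0,0,0,2,-0.6,0,0],[0,0,0,2.5,0,0,0],[0,0,0,1.5,0,0,0],[0,0,0,0.8,0,0,0],[0,0,0,0.6,0,0,0],[0,0,0,0.5,0,0,0],[0,0,0,0.4,0,0,0],[0,0,0,0,0,0,0]]'
python3 -m creep '[[0,0,0,0.25,0,0,0],[0,0,0,0.1,0,0,0],[0,0,0,0,0,0,0],[0,0,0,0,0,0,0]]'
```

```text
time_s: 25.85
tcp_pos: [0.3805, -0.2797, 0.0799]
eef_rot: [-19.3, 90.0, 160.5]
contact_force: [-0.3, 0.5, -1.5]
gripper_width: 0.0253
time_s: 26.25
tcp_pos: [0.3805, -0.2797, 0.0767]
eef_rot: [159.4, 90.0, -20.7]
contact_force: [-1.0, -0.7, -1.9]
gripper_width: 0.0254
```

```bash
python3 -m creep '[[0,0,0,0.1,0,0,0],[0,0,0,0.05,0,0,0],[0,0,0,0,0,0,0],[0,0,0,0,0,0,0]]'
python3 -m creep '[[0,0,0,0,0,0,40],[0,0,0,0,0,0,60],[0,0,0,0,0,0,60],[0,0,0,-2,0,0,60],[0,0,0,-4,0,0,60],[0,0,0,-4,0,0,60],[0,0,0,-4,0,0,60],[0,0,0,0,0,0,60]]'
python3 look.py w12 lid_yellow
python3 -m creep '[[0,0,0,0,3,2,60],[0,0,0,0,3,0,60],[0,0,0,0,3,0,60],[0,0,0,0,3,0,60],[0,0,0,0,3,0,60],[0,0,0,0,0,0,60],[0,0,0,0,0,0,60]]'
python3 - <<'E'
from h import *
for c in ("scene","top"):
    im,d=r.capture(c)
    if c=="scene": cv2.imwrite("pics/final.png",im)
    P=cloud(c,d)
    for q in "lid_blue lid_yellow lid_red lid_white vase".split():
        for m in r.masks_of(q,c)[:3]:
            px=m["pixels"]&(d>0); p=P[px]
            if m["score"]<.25 or len(p)<20: continue
            print(c,q,round(m["score"],2),"bb",np.round((p.min(0)+p.max(0))/2,3),"zt",round(np.percentile(p[:,2],97),3),np.median(im[px],0))
E
```

```text
time_s: 26.65
tcp_pos: [0.3806, -0.2797, 0.0753]
eef_rot: [157.3, 90.0, -22.8]
contact_force: [-1.4, 1.7, 4.1]
gripper_width: 0.0251
time_s: 27.45
tcp_pos: [0.3833, -0.281, 0.2206]
eef_rot: [157.1, 89.4, -22.9]
contact_force: [0.5, 0.8, -0.7]
gripper_width: 0.0528
t 27.5 tcp [ 0.382  -0.2802  0.2177] w 0.0524 axes x,y [ 0.006 -0.002 -1.   ] [-0.002 -1.     0.002]
lid_yellow 0.63 [212 144 292 218] 4934 circ [ 0.3793 -0.2801] 0.0439 bb [ 0.3797 -0.28    0.0707] knob [ 0.3801 -0.2805  0.0947] bgr [ 41. 157. 226.] toolshift cm x,y,z(z-level only) [-0.   -0.02  0.23]
time_s: 28.25
tcp_pos: [0.3592, -0.4295, 0.2129]
eef_rot: [-37.0, 89.8, 142.8]
contact_force: [0.1, 0.8, -1.0]
gripper_width: 0.0523
scene lid_blue 0.78 bb [0.263 0.43  0.022] zt 0.042 [128. 114. 175.]
scene lid_blue 0.75 bb [0.52  0.361 0.046] zt 0.093 [111.  54.  53.]
scene lid_yellow 0.89 bb [ 0.346 -0.285  0.046] zt 0.094 [  9.  84. 128.]
scene lid_red 0.7 bb [0.355 0.309 0.049] zt 0.094 [ 29.  44. 125.]
scene lid_red 0.62 bb [0.204 0.283 0.02 ] zt 0.041 [128. 114. 175.]
scene lid_red 0.61 bb [0.694 0.49  0.024] zt 0.042 [128. 141.  48.]
scene lid_white 0.63 bb [ 0.632 -0.129  0.046] zt 0.094 [183. 177. 176.]
scene vase 0.56 bb [0.58  0.011 0.04 ] zt 0.078 [54.5 66.  74. ]
top lid_blue 0.94 bb [0.271 0.429 0.023] zt 0.046 [127. 111. 142.]
top lid_red 0.89 bb [0.212 0.281 0.021] zt 0.044 [130. 114. 142.]
top lid_red 0.87 bb [0.695 0.488 0.028] zt 0.044 [117. 125.  44.]
top lid_red 0.75 bb [0.386 0.313 0.08 ] zt 0.095 [ 30.  29. 116.]
top lid_white 0.63 bb [ 0.652 -0.127  0.08 ] zt 0.095 [157. 149. 145.]
top vase 0.51 bb [0.588 0.008 0.038] zt 0.081 [74. 79. 82.]
```

View pics/final.png

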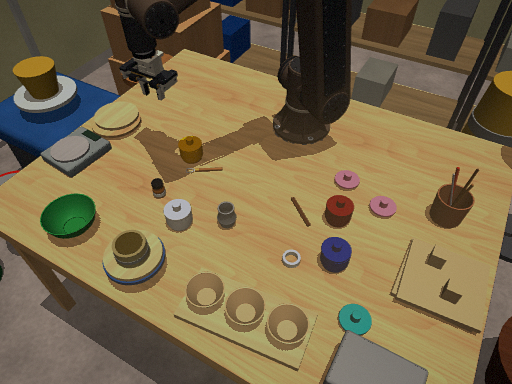

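The final view shows all four jars lidded in their own colours: blue (336,253), red (340,209), white (178,214) and yellow (190,149). The vase is still at (227,214), and the arm is clear.

```bash
python3 -c "
from plant import r
print(r.get_state()['time_s']); r.close_job()"
```

```text
28.85
the job is handed in; nothing more can be done
```

I put all four lids on the jars of their own colour and handed the job in at 28.85 s. I pinched each lid by its knob, lined it up with a wrist-camera fit of the jar rim, lowered it to contact and only then released it.

**Last checks:**
- **Fit:** each lid's disc top measured about 0.071 m, which puts the lid origin about 53 mm above the jar's (allowed 48 to 55.5 mm). Each lid's centre was within about 2 mm of where I measured its jar just before lowering. I did not measure tilt directly, but every lid looks flat in the final picture.
- **Jars and vase:** in the scene camera, both stand where they started, by eye. The top camera's vase mask was about 11 mm off in x from the start. I put that down to mask noise, because the vase is at the same pixel in the scene picture and its mask there agrees in x, though it reads 12 mm off in y.
- **Top camera misses:** in the final top picture the network did not report the seated blue and yellow lids. The wrist and scene cameras both showed them seated.
- **Look-alikes:** I left the pink and turquoise lids alone.

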